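# Latch down the pepper tub

### The job

Push the green lid of the pepper tub fully shut, and only then push both orange side latches over, past their middle, so that each snaps inward onto the lid and stays there. Only push with the fingers: pick nothing up, and leave the pump bottle, the tumbler and the cardboard punnet standing where they are.

Things in the scene. Friction and masses are not known exactly. Their poses are not given: they have to be found in the camera images.
- tub: White rectangular plastic tub full of small peppers, 170 mm deep (its x) by 220 mm wide (its y) by 100 mm high, with a green lid and an orange latch on each of its two short ends (+y and -y). It stands fast on the table and does not move. Origin: centre of its underside, on the table. Its x axis points to the hinge side (roughly away from the robot), y to its left end, z up.
- lid (a joint): Angle of the green lid: 0 is fully shut, growing as it opens upward (to at most 1.6); it starts partly open, between 0.75 and 1.25 rad, leaning over the tub with its free edge up and towards the robot and its outer face up and away from the robot. A stiff hinge holds it at any angle; about 1 to 2 N near its free edge moves it.
- lid_hinge (a point): Centre of the lid's hinge axis, which runs along the tub's y: 85 mm along the tub's x and 104 mm above its underside. The lid is a flat panel 8 mm thick and 226 mm wide whose mid-plane passes through this axis; its free edge is 182 mm from it.
- lid_press (a point): Point on the outer face of the lid, 140 mm from the hinge axis on the lid's centre line; moves with the lid. Shut, it is 108 mm above the table. Its axes are the lid's: x along the lid towards the hinge, z out of the outer face.
- latch_left (a joint): Angle of the orange latch lever at the tub's +y end: 0 is open, leaning outward (to the tub's +y) at 0.55 rad from upright; it grows as the lever swings up and inward; 0.55 is upright, the dead centre; 1.75 is its stop, snapped inward, lying over the lid. A spring drives it away from upright, to the end on whichever side of upright it is; about 2 to 3 N sideways at its tip starts it from the open end.
- latch_left_tip (a point): Centre of the rounded tip of the left latch lever (a bar 12 mm thick, 26 mm long along the tub's x), 64 mm from its pivot; moves with the lever. The lever is a flat paddle 26 mm wide and 8 mm thick.
- latch_left_pivot (a point): Pivot of the left latch: its axis runs along the tub's x, 20 mm to the tub's -x and 122 mm to its +y from the tub's origin, 110 mm above the table. The hub has a radius of 10 mm; two grey ears beside it reach 9 mm above the pivot.
- latch_right (a joint): The same for the latch at the tub's -y end: 0 is open, leaning outward to the tub's -y at 0.55 rad from upright; 0.55 is upright; 1.75 is snapped inward over the lid.
- latch_right_tip (a point): Centre of the rounded tip of the right latch lever, 64 mm from its pivot; same shape as the left one.
- latch_right_pivot (a point): Pivot of the right latch: 20 mm to the tub's -x and 122 mm to its -y from the tub's origin, 110 mm above the table; same hub and ears as the left one.
- pump_bottle: Bystander: green-tinted pump bottle with white pump, 58 mm diameter, 153 mm tall, loose. Origin: centre of its underside.
- tumbler: Bystander: white drinking tumbler with grey lid, 74 mm diameter, 168 mm tall with its straw stub, loose. Origin: centre of its underside.
- punnet: Bystander: small cardboard punnet of peppers, 75 x 95 x 54 mm high, loose. Origin: centre of its underside.

How it is judged:
By the outcome, as a careful person would: the job done as asked, in the order asked, and still so for the second after the job is handed in, with the robot touching nothing.
It also fails if it takes over 54 s, if anything falls off the work surface, if the arm or the gripper's body presses on something with over 40 N, if the wrist force passes 120 N, or if a joint passes its speed limit or range.

### The arm

A 6-joint arm with a two-finger parallel gripper is mounted at the origin on the work surface. World frame = base frame: x ahead of the robot, y to its left, z up, the work surface at z = 0. Lengths are in m, angles in degrees, forces in N, time in s.
With the tool pointing down it reaches from about 0.325 to 0.875 m from the base axis. Payload 4.4 kg.
Tool frame: the origin (TCP) lies at the very end of the fingers, on their centre line; the grasp point (between the pads) lies robot.tcp_to_grasp behind it (robot.tcp_to_grasp is the distance from the TCP to the grasp point, in m); z points along the fingers, y is the direction in which the jaws open and shut (so a half turn about z gives the same grasp; the last joint's range is limited). The gripper opens to 85 mm and grips with 20 to 120 N. Pads are 22 mm wide; open, the fingers measure 114 mm over their backs; the gripper's body (76 mm by 85 mm) begins 54 mm behind the grasp point. The pads swing forward as they close: fully open they stand 13 mm farther back than shut.
Start: joints at [57.095, 11.837, 88.321, -0, 79.842, -8.623], TCP at [0.236, 0.524, 0.207] pointing down, gripper open.
Joint ranges: [-156.59, 156.59], [-49.26, 127.26], [12.9, 141.05], [-63.56, 243.56], [4.71, 150.69], [-161.64, 161.64]. Speed limits (degrees/s): [159.86, 159.86, 180, 180, 180, 180].

### API

Orientations are given as a 3x3 rotation matrix whose columns are the frame's x, y, z axes.
In Python, from rig import robot, imaging gives the robot as it stands.
- The arm moves only by the tool send_rows, never from a script. Its argument "moves" is a list of rows, each an object of numbers: "dx", "dy", "dz": the shift along the tool's x, y, z in mm; "ax", "ay", "az": the turn, a rotation vector about the tool's x, y, z in degrees. In form: [{"dx": .., "dy": .., "dz": .., "ax": .., "ay": .., "az": ..}, ...]. A call has 1 to 12 rows; each row shifts and turns the commanded pose from where the row before left it, along the tool's axes as they then stand; what a row does not reach is not made up. A row lasts 1/8 s, in which the tool goes at most 62.5 mm and 10.7 degrees, less where a joint would pass 70% of its speed; a pose out of reach is approached as far as the arm can. A call with a gripper value outside its range is refused whole. "gripper" is the gripper's target within -1 to 1 (fully open at 1, half-way at 0, shut at -1), set as the call begins (left out, the last holds). The fingers move at their own pace and stop on an object; "force" is the grip in N (left out, the last holds). Time passes only in rows, so rows that do not move let the fingers close. It gives the time, the measured TCP pose, the force and the opening at its end, in the units of the state.
- robot.observe(): the state, without advancing time (a new reading comes with each control period).
- imaging.get_image(name): name is "scene" or "top" or "wrist"; returns the picture (384x512x3 uint8, blue, green, red); there is no depth.
- imaging.camera_params(name): a dict with "fx", "fy", "cx", "cy" (pixels), "rvec" (rotation vector, rad) and "tvec" (3), from world to camera coordinates, as OpenCV has them; the wrist camera has in their place "T_tool_cam" (4x4, takes a point from camera to tool coordinates, whose origin is the TCP and whose axes are the flange's). Camera axes: x right, y down, z forward; pixel columns grow to the right and rows downward; lengths in m; the calibration is good to about 2 mm. The wrist camera is an equidistant fisheye: a pixel r from the principal point sees the ray r / f radians off the axis. A picture is of the moment at which its call begins: read the wrist's pose just before it. camera_params takes no time and is no camera call.
- robot.hand_in(): hands the job in, once; it reports no verdict.
Trained networks look in the newest picture that a camera, given by its name, has taken for a name from the list of things; names that differ only in an ending like _2 or _b are one class to them, and where a whole thing is asked for, a point or a joint stands for the part that bears it (a point fixed in the world has none). Each returns a list of dicts, best first, with "confidence" (0 to 1); they miss things now and then, are a little off and sometimes report something else, mostly with a low value. They report only what shows in the picture. A call takes as long as a camera call.
- imaging.look_for(label, camera): "point" ([x, y, z] in m, in the coordinates of the camera as it stood for that picture, good to about 4 mm: the middle of the surface that is visible of it).
- imaging.pinpoint(label, camera): "point" ([x, y, z] in m, in the coordinates of the camera as it stood for that picture, good to about 4 mm: a listed point, or the origin of a listed thing).
The state is a dict: "time_s": time; "joint_pos": joint angles; "qvel": joint speeds; "tau": joint torques, N m; "tcp_pos": TCP position; "eef_rot": TCP orientation; "force": force on the tool from outside, world axes, zero at the start; "ft_torque": the same for the moment, N m; "grip_width": opening from 0.0 (shut) to 1.0 (fully open).
Only numpy, scipy, OpenCV 4.12 (cv2) and the standard library are available. Lean on these libraries where they do the work, as an engineer would, in place of code of your own. Each camera call takes 0.05 s, during which the arm holds its last target.

## Working session

There is one attempt and no reset: what is moved stays moved. The work goes in short steps, Python scripts to look and compute and a tool call to move; the robot and the scene stay as the last step left them, time stands still between calls to the robot, and variables do not carry over. Pictures are saved under pics/ and viewed, and the job is handed in when it is done.

Besides the shell and the picture viewer there is one more tool, called after "Emit:" as a command line: name --argument value ..., lists and objects as JSON in quotes. send_rows: Moves the arm, as the interface text tells. Its arguments: {"type":"object","properties":{"moves":{"type":"array","items":{"type":"object","properties":{"dx":{"type":"number"},"dy":{"type":"number"},"dz":{"type":"number"},"ax":{"type":"number"},"ay":{"type":"number"},"az":{"type":"number"}}}},"gripper":{"type":"number"},"force":{"type":"number"}},"required":["moves"]}

```bash
ls; mkdir -p pics; cat > h.py <<'E'
import numpy as np, cv2
from rig import robot, imaging
def snap(cam,fn):
    im=imaging.get_image(cam); cv2.imwrite('pics/'+fn+'.png',im); return im
def c2w(cam,p,st=None):
    c=imaging.camera_params(cam)
    if 'rvec' in c:
        R=cv2.Rodrigues(np.array(c['rvec'],float))[0]; return R.T@(np.array(p)-np.array(c['tvec']).ravel())
    T=np.array(c['T_tool_cam']); q=T[:3,:3]@np.array(p)+T[:3,3]
    return np.array(st['eef_rot'])@q+np.array(st['tcp_pos'])
E
python3 - <<'E'
from h import *
np.set_printoptions(precision=4,suppress=True)
o=robot.observe(); print(o, robot.tcp_to_grasp)
for cam in('scene','top'):
    snap(cam,cam+'0')
    for l in ['tub','lid_hinge','lid_press','latch_left_tip','latch_left_pivot','latch_right_tip','latch_right_pivot','pump_bottle','tumbler','punnet']:
        r=imaging.pinpoint(l,cam)
        print(cam,l,[(c2w(cam,d['point']),round(d['confidence'],2)) for d in r[:2]])
print(robot.observe()['time_s'])
E
```

```text
pics
{'time_s': 0.0, 'joint_pos': array([57.0948, 11.8841, 88.4069,  0.0002, 79.8419, -8.6259]), 'qvel': array([-0.0532,  0.009 ,  0.0063,  0.0498, -0.0009,  0.0628]), 'tau': array([  0.0002, -38.303 , -29.1592,  -0.    ,   0.0106,  -0.    ]), 'tcp_pos': array([0.236 , 0.5234, 0.2061]), 'eef_rot': array([[-0.9116,  0.4112, -0.0013],
       [ 0.4112,  0.9115, -0.0019],
       [ 0.0004, -0.0023, -1.    ]]), 'force': array([-0.3368, -0.0933,  0.7291]), 'ft_torque': array([-0.0274, -0.0086, -0.0206]), 'grip_width': 0.9982396901757923} 0.0187
scene tub []
scene lid_hinge [(array([0.6561, 0.0674, 0.1056]), 0.69)]
scene lid_press [(array([0.5817, 0.0807, 0.2248]), 0.8)]
scene latch_left_tip [(array([0.5703, 0.2389, 0.1622]), 0.68)]
scene latch_left_pivot [(array([0.566 , 0.2107, 0.1086]), 0.74), (array([0.6563, 0.0698, 0.1076]), 0.32)]
scene latch_right_tip []
scene latch_right_pivot []
scene pump_bottle [(array([ 0.3954,  0.1007, -0.0021]), 0.6)]
scene tumbler [(array([0.7808, 0.1795, 0.0021]), 0.93)]
scene punnet [(array([ 0.7347, -0.0828, -0.0005]), 0.93)]
top tub [(array([0.5672, 0.0855, 0.0022]), 0.88)]
top lid_hinge [(array([0.6503, 0.0714, 0.1056]), 0.92), (array([0.5673, 0.2071, 0.1077]), 0.46)]
top lid_press [(array([0.5776, 0.0815, 0.2223]), 0.63)]
top latch_left_tip [(array([0.5731, 0.2395, 0.1667]), 0.66)]
top latch_left_pivot [(array([0.5694, 0.2068, 0.1101]), 0.77)]
top latch_right_tip [(array([ 0.5224, -0.0631,  0.1583]), 0.63)]
top latch_right_pivot [(array([ 0.5278, -0.0325,  0.1123]), 0.72), (array([0.5688, 0.2061, 0.1063]), 0.19)]
top pump_bottle [(array([ 0.3873,  0.1016, -0.0019]), 0.84)]
top tumbler [(array([ 0.7782,  0.1787, -0.0005]), 0.64), (array([ 0.3905,  0.1028, -0.0018]), 0.44)]
top punnet [(array([ 0.7391, -0.0801,  0.0025]), 0.66)]
1.1
```

View pics/scene0.png

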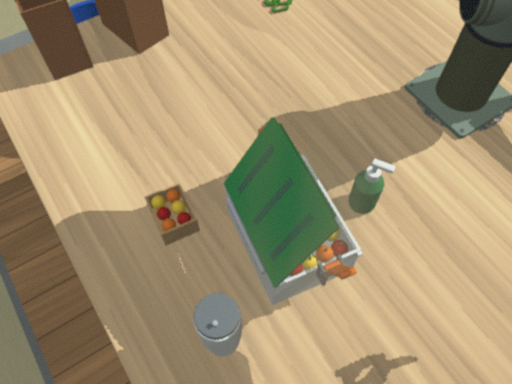

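View pics/top0.png

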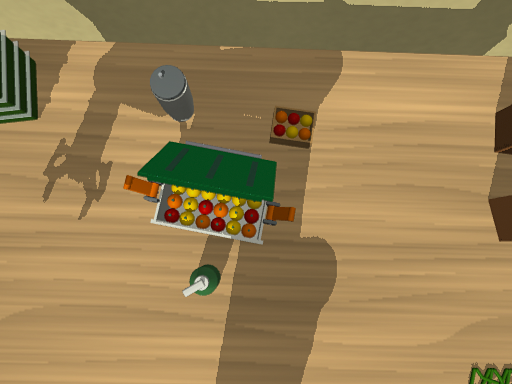

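```bash
python3 - <<'E'
from h import *
np.set_printoptions(precision=4,suppress=True)
# fit tub yaw+pos from measured points
from scipy.optimize import least_squares
M=[((.085,0,.104),(.6503,.0714)),((.085,0,.104),(.6561,.0674)),((-.02,.122,0),(.5694,.2068)),((-.02,.122,0),(.566,.2107)),((-.02,-.122,0),(.5278,-.0325)),((0,0,0),(.5672,.0855))]
def f(p):
    c,s=np.cos(p[2]),np.sin(p[2])
    return np.array([[p[0]+c*a[0]-s*a[1]-b[0],p[1]+s*a[0]+c*a[1]-b[1]] for a,b in M]).ravel()
r=least_squares(f,[.57,.08,0]);print(r.x,np.degrees(r.x[2]));print(r.fun.reshape(-1,2)*1000)
x,y,t=r.x;c,s=np.cos(t),np.sin(t);R=np.array([[c,-s],[s,c]])
for w in [(.5817,.0807,.2248),(.5776,.0815,.2223)]:
    l=R.T@(np.array(w[:2])-[x,y]); print('press local',l, np.degrees(np.arctan2(w[2]-.104,.085-l[0]))-np.degrees(np.arctan2(4,140)))
for w in [(.3954,.1007),(.7808,.1795),(.7347,-.0828)]: print(R.T@(np.array(w)-[x,y]))
E
```

```text
[ 0.568   0.0845 -0.1659] -9.505722201974612
[[ 1.56   -0.9139]
 [-4.24    3.0861]
 [-0.9505  1.3513]
 [ 2.4495 -2.5487]
 [ 0.3539  0.0016]
 [ 0.8271 -0.9765]]
press local [ 0.0141 -0.0015] 57.95973416338651
press local [ 0.0099 -0.0014] 55.969033569020745
[-0.1729 -0.0126]
[0.1942 0.1288]
[ 0.192  -0.1375]
```

The tub sits at about (0.568, 0.0845) with a yaw of −9.5°. The lid is at about 57°, roughly 1.0 rad. The top view shows it leaning over the tub (free edge around pixel row 190), with both orange latches leaning outward at (140,186) and (282,213). I'll raise the arm, shut the fingers and align them with the tub.

Emit:
send_rows --moves '[{"dz": -45, "az": -5}, {"dz": -45, "az": -5}, {"dz": -45, "az": -5}, {}]' --gripper -1 --force 40

```text
invalid input
```

```bash
cat >> h.py <<'E'
np.set_printoptions(precision=2,suppress=True)
t=np.radians(-9.5); RT=np.array([[np.cos(t),-np.sin(t),0],[np.sin(t),np.cos(t),0],[0,0,1]]); T0=np.array([.568,.0845,0])
def w(l): return RT@np.array(l)+T0
def loc(p): return RT.T@(np.array(p)-T0)
def st():
    o=robot.observe(); print('t',o['time_s'],'local mm',loc(o['tcp_pos'])*1e3,'F',o['force'],'grip',o['grip_width']); return o
def delta(l,o=None):
    o=o or robot.observe(); return np.array(o['eef_rot']).T@(w(l)-o['tcp_pos'])*1e3
def arc(th,r=.14): a=np.radians(th); return np.array([.085-r*np.cos(a)+.004*np.sin(a),0,.104+r*np.sin(a)+.004*np.cos(a)])
E
python3 - <<'E'
from h import *
o=st(); print(RT.T@o['eef_rot']); print(delta([.065,0,.335],o))
for a in range(80,-5,-10): print(a,arc(a)*1e3)
E
```

```text
t 1.1 local mm [-399.56  378.88  207.28] F [-0.52  0.14 -1.07] grip 1.0003614177618076
[[-0.97  0.26 -0.  ]
 [ 0.26  0.97 -0.  ]
 [ 0.   -0.   -1.  ]]
[-545.84 -247.82 -127.74]
80 [ 64.63   0.   242.57]
70 [ 40.88   0.   236.93]
60 [ 18.46   0.   227.24]
50 [ -1.93   0.   213.82]
40 [-19.68   0.   197.05]
30 [-34.24   0.   177.46]
20 [-45.19   0.   155.64]
10 [-52.18   0.   132.25]
0 [-55.   0. 108.]
```

Emit:
send_rows --moves '[{"dx": 0, "dy": 0, "dz": -45, "ax": 0, "ay": 0, "az": -5}, {"dx": 0, "dy": 0, "dz": -45, "ax": 0, "ay": 0, "az": -5}, {"dx": 0, "dy": 0, "dz": -45, "ax": 0, "ay": 0, "az": -5}, {"dx": 0, "dy": 0, "dz": 0, "ax": 0, "ay": 0, "az": 0}]' --gripper -1 --force 40

```text
time_s: 1.6
tcp_pos: [0.2378, 0.5262, 0.348]
eef_rot: [[-0.987, 0.161, 0.006], [0.161, 0.987, 0.009], [-0.004, 0.01, -1.0]]
force: [0.4, 0.0, 0.3]
grip_width: 0.145
```

```bash
python3 - <<'E'
from h import *
o=st(); print(RT.T@o['eef_rot']); print(delta([.065,0,.335],o))
E
```

```text
t 1.6 local mm [-398.6   381.13  348.  ] F [0.36 0.05 0.33] grip 0.1449727912533093
[[-1.   -0.    0.  ]
 [-0.    1.    0.01]
 [-0.    0.01 -1.  ]]
[-462.04 -383.06   11.27]
```

Emit:
send_rows --moves '[{"dx": -38.5, "dy": -32, "dz": 0}, {"dx": -38.5, "dy": -32, "dz": 0}, {"dx": -38.5, "dy": -32, "dz": 0}, {"dx": -38.5, "dy": -32, "dz": 0}, {"dx": -38.5, "dy": -32, "dz": 0}, {"dx": -38.5, "dy": -32, "dz": 0}, {"dx": -38.5, "dy": -32, "dz": 0}, {"dx": -38.5, "dy": -32, "dz": 0}, {"dx": -38.5, "dy": -32, "dz": 0}, {"dx": -38.5, "dy": -32, "dz": 0}, {"dx": -38.5, "dy": -32, "dz": 0}, {"dx": -38.5, "dy": -31, "dz": 0}]'

```text
invalid input
```

```bash
python3 - <<'E'
from h import *
o=st(); print(RT.T@o['eef_rot']); print(delta([.065,0,.245],o)); snap('scene','scene1');
E
```

```text
t 1.6 local mm [-398.6   381.13  348.  ] F [0.36 0.05 0.33] grip 0.1449727912533093
[[-1.   -0.    0.  ]
 [-0.    1.    0.01]
 [-0.    0.01 -1.  ]]
[-461.66 -383.93  101.26]
```

View pics/scene1.png

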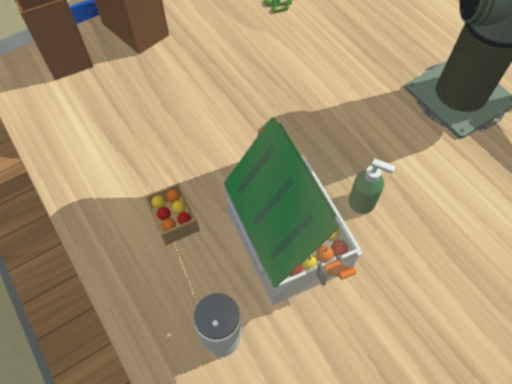

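All six keys are needed in each row. The scene hasn't changed: the lid is still open and the arm is out of view.

Emit:
send_rows --moves '[{"dx": -38.5, "dy": -32, "dz": 0, "ax": 0, "ay": 0, "az": 0}, {"dx": -38.5, "dy": -32, "dz": 0, "ax": 0, "ay": 0, "az": 0}, {"dx": -38.5, "dy": -32, "dz": 0, "ax": 0, "ay": 0, "az": 0}, {"dx": -38.5, "dy": -32, "dz": 0, "ax": 0, "ay": 0, "az": 0}, {"dx": -38.5, "dy": -32, "dz": 0, "ax": 0, "ay": 0, "az": 0}, {"dx": -38.5, "dy": -32, "dz": 0, "ax": 0, "ay": 0, "az": 0}, {"dx": -38.5, "dy": -32, "dz": 0, "ax": 0, "ay": 0, "az": 0}, {"dx": -38.5, "dy": -32, "dz": 0, "ax": 0, "ay": 0, "az": 0}, {"dx": -38.5, "dy": -32, "dz": 0, "ax": 0, "ay": 0, "az": 0}, {"dx": -38.5, "dy": -32, "dz": 0, "ax": 0, "ay": 0, "az": 0}, {"dx": -38.5, "dy": -32, "dz": 0, "ax": 0, "ay": 0, "az": 0}, {"dx": -38.5, "dy": -31, "dz": 0, "ax": 0, "ay": 0, "az": 0}]'

```text
time_s: 3.15
tcp_pos: [0.6306, 0.0703, 0.3396]
eef_rot: [[-0.987, 0.162, -0.004], [0.162, 0.987, 0.0], [0.004, -0.0, -1.0]]
force: [0.8, 0.8, 0.9]
grip_width: 0.0
```

```bash
python3 - <<'E'
from h import *
o=st(); print(RT.T@o['eef_rot']); print(delta([.065,0,.245],o)); snap('scene','scene2');
E
```

```text
t 3.15 local mm [ 64.12  -3.72 339.64] F [0.78 0.78 0.93] grip 6.631320707824576e-05
[[-1. -0. -0.]
 [-0.  1. -0.]
 [ 0. -0. -1.]]
[-1.28  3.75 94.64]
```

View pics/scene2.png

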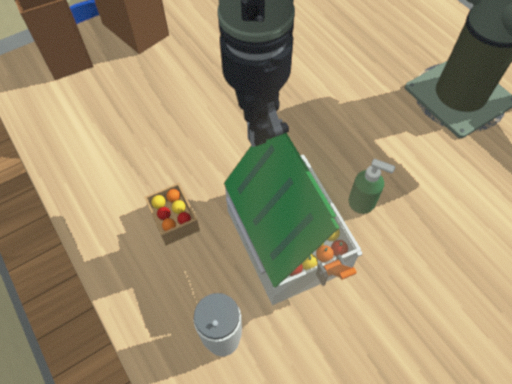

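The shut fingertips are above and behind the lid at around (265,135), clear of it. Next I go down and start the arc.

Emit:
send_rows --moves '[{"dx": 0, "dy": 1, "dz": 32, "ax": 0, "ay": 0, "az": 0}, {"dx": 0, "dy": 1, "dz": 32, "ax": 0, "ay": 0, "az": 0}, {"dx": 0, "dy": 1, "dz": 31, "ax": 0, "ay": 0, "az": 0}, {"dx": 12, "dy": 0, "dz": 3, "ax": 0, "ay": 0, "az": 0}, {"dx": 12, "dy": 0, "dz": 3, "ax": 0, "ay": 0, "az": 0}, {"dx": 11, "dy": 0, "dz": 5, "ax": 0, "ay": 0, "az": 0}, {"dx": 11, "dy": 0, "dz": 5, "ax": 0, "ay": 0, "az": 0}, {"dx": 10, "dy": 0, "dz": 7, "ax": 0, "ay": 0, "az": 0}, {"dx": 10, "dy": 0, "dz": 7, "ax": 0, "ay": 0, "az": 0}, {"dx": 0, "dy": 0, "dz": 0, "ax": 0, "ay": 0, "az": 0}]'

```text
time_s: 4.45
tcp_pos: [0.5648, 0.0854, 0.2165]
eef_rot: [[-0.987, 0.161, -0.002], [0.161, 0.987, 0.0], [0.002, -0.0, -1.0]]
force: [0.9, -0.4, -0.7]
grip_width: -0.001
```

```bash
python3 - <<'E'
from h import *
o=st(); print(RT.T@o['eef_rot']); print(delta(arc(40),o)); snap('scene','scene3');
E
```

```text
t 4.45 local mm [ -3.31   0.37 216.5 ] F [ 0.86 -0.37 -0.72] grip -0.0013574579194321383
[[-1. -0. -0.]
 [-0.  1. -0.]
 [ 0. -0. -1.]]
[16.34 -0.3  19.47]
```

View pics/scene3.png

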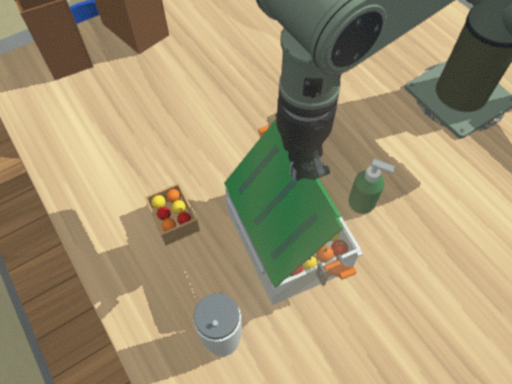

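The fingertips are on the lid's outer face near (305,170) and the lid is coming down. I'll continue the arc to shut.

Emit:
send_rows --moves '[{"dx": 8, "dy": 0, "dz": 10, "ax": 0, "ay": 0, "az": 0}, {"dx": 8, "dy": 0, "dz": 10, "ax": 0, "ay": 0, "az": 0}, {"dx": 7, "dy": 0, "dz": 10, "ax": 0, "ay": 0, "az": 0}, {"dx": 7, "dy": 0, "dz": 10, "ax": 0, "ay": 0, "az": 0}, {"dx": 5.5, "dy": 0, "dz": 11, "ax": 0, "ay": 0, "az": 0}, {"dx": 5.5, "dy": 0, "dz": 11, "ax": 0, "ay": 0, "az": 0}, {"dx": 3.5, "dy": 0, "dz": 11.5, "ax": 0, "ay": 0, "az": 0}, {"dx": 3.5, "dy": 0, "dz": 11.5, "ax": 0, "ay": 0, "az": 0}, {"dx": 1, "dy": 0, "dz": 10, "ax": 0, "ay": 0, "az": 0}, {"dx": 0, "dy": 0, "dz": 0, "ax": 0, "ay": 0, "az": 0}]'

```text
time_s: 5.75
tcp_pos: [0.5168, 0.0931, 0.121]
eef_rot: [[-0.987, 0.161, -0.002], [0.161, 0.987, -0.0], [0.002, -0.0, -1.0]]
force: [0.3, 0.3, -0.7]
grip_width: 0.0
```

```bash
python3 - <<'E'
from h import *
o=st(); print(delta(arc(0),o)); snap('scene','scene4');
E
```

```text
t 5.75 local mm [-51.91   0.01 120.99] F [ 0.29  0.29 -0.68] grip 0.00011304673752927446
[ 3.06  0.01 13.  ]
```

View pics/scene4.png

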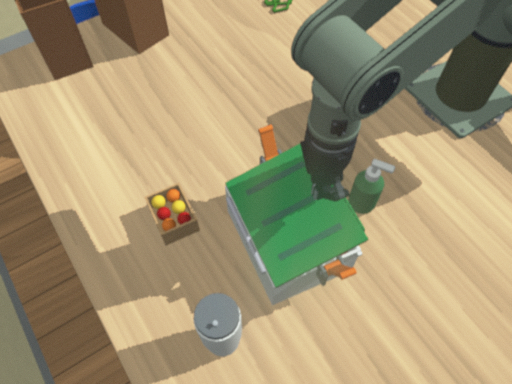

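The lid follows and is nearly shut. Both latches are still leaning out. I'll press slowly and watch the force.

Emit:
send_rows --moves '[{"dx": 1, "dy": 0, "dz": 5, "ax": 0, "ay": 0, "az": 0}, {"dx": 1, "dy": 0, "dz": 5, "ax": 0, "ay": 0, "az": 0}, {"dx": 0, "dy": 0, "dz": 3, "ax": 0, "ay": 0, "az": 0}, {"dx": 0, "dy": 0, "dz": 2, "ax": 0, "ay": 0, "az": 0}, {"dx": 0, "dy": 0, "dz": 0, "ax": 0, "ay": 0, "az": 0}]'

```text
time_s: 6.42
tcp_pos: [0.5155, 0.0934, 0.107]
eef_rot: [[-0.987, 0.161, -0.0], [0.161, 0.987, -0.0], [0.0, -0.0, -1.0]]
force: [0.1, 0.4, 1.0]
grip_width: -0.002
```

Emit:
send_rows --moves '[{"dx": 0, "dy": 0, "dz": 2, "ax": 0, "ay": 0, "az": 0}, {"dx": 0, "dy": 0, "dz": 0, "ax": 0, "ay": 0, "az": 0}, {"dx": 0, "dy": 0, "dz": 0, "ax": 0, "ay": 0, "az": 0}]'

```text
time_s: 6.8
tcp_pos: [0.5156, 0.0934, 0.1052]
eef_rot: [[-0.987, 0.161, -0.0], [0.161, 0.987, -0.0], [0.0, -0.0, -1.0]]
force: [0.0, -0.7, -0.1]
grip_width: -0.003
```

Emit:
send_rows --moves '[{"dx": 0, "dy": 0, "dz": 2, "ax": 0, "ay": 0, "az": 0}, {"dx": 0, "dy": 0, "dz": 2, "ax": 0, "ay": 0, "az": 0}, {"dx": 0, "dy": 0, "dz": 0, "ax": 0, "ay": 0, "az": 0}]'

```text
time_s: 7.18
tcp_pos: [0.5155, 0.0934, 0.101]
eef_rot: [[-0.987, 0.161, -0.0], [0.161, 0.987, -0.0], [0.0, -0.0, -1.0]]
force: [0.2, -0.1, -0.6]
grip_width: 0.002
```

```bash
python3 - <<'E'
from h import *
o=st(); im=snap('scene','s5');cv2.imwrite('pics/s5z.png',cv2.resize(im[100:320,190:410],None,fx=2.7,fy=2.7,interpolation=cv2.INTER_CUBIC)); snap('wrist','w5')
E
```

```text
t 7.175 local mm [-53.22   0.16 101.01] F [ 0.15 -0.07 -0.62] grip 0.0016324762474727145
```

View pics/s5z.png

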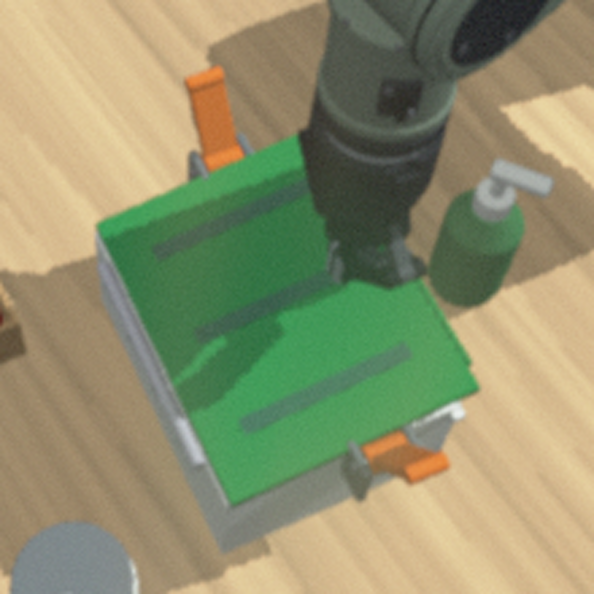

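View pics/w5.png

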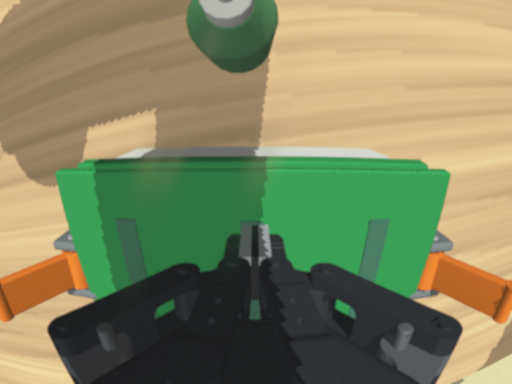

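The zoom shows white rim below the lid's front corner at (455,410), so the lid is not shut, and no force has registered. I'll check with the networks and by projecting known points.

```bash
python3 - <<'E'
from h import *
o=st(); 
for l in ['lid_press','lid_hinge','latch_left_pivot','latch_left_tip']:
    for cam in ('scene','wrist'):
        r=imaging.pinpoint(l,cam); print(cam,l,[(loc(c2w(cam,d['point'],o))*1e3,round(d['confidence'],2)) for d in r[:2]])
c=imaging.camera_params('scene');K=np.array([[c['fx'],0,c['cx']],[0,c['fy'],c['cy']],[0,0,1]])
def pr(l): return cv2.projectPoints(np.array([w(l)]),np.array(c['rvec'],float),np.array(c['tvec'],float),K,None)[0].ravel()
z=lambda p:((p-[190,100])*2.7)
print('tcp',z(pr(loc(o['tcp_pos']))))
for th in (0,5,10,15,20,25):
    a=np.radians(th); print(th,[z(pr([.085-.182*np.cos(a)+.004*np.sin(a),y,.104+.182*np.sin(a)+.004*np.cos(a)])) for y in(-.113,.113)])
print('hinge corners',[z(pr([.085,y,.108])) for y in(-.113,.113)])
E
```

```text
t 7.275 local mm [-53.11   0.16 101.15] F [-0.18  0.18  0.21] grip 0.0021587310751014417
scene lid_press [(array([-52.38,  -2.09, 130.01]), 0.68)]
wrist lid_press [(array([-57.58,  -2.12, 126.92]), 0.95)]
scene lid_hinge [(array([ 92.6 ,   0.09, 109.83]), 0.56)]
wrist lid_hinge []
scene latch_left_pivot []
wrist latch_left_pivot [(array([-22.45, 116.82, 112.46]), 0.84)]
scene latch_left_tip [(array([-21.01, 154.83, 163.58]), 0.69), (array([ 194.06, -136.43,    0.2 ]), 0.31)]
wrist latch_left_tip []
tcp [342.98 288.01]
0 [array([325.69, 137.41]), array([485.09, 398.54])]
5 [array([326.52, 125.03]), array([488.75, 389.05])]
10 [array([325.62, 113.04]), array([490.58, 380.15])]
15 [array([322.91, 101.55]), array([490.46, 371.93])]
20 [array([318.32,  90.67]), array([488.3 , 364.49])]
25 [array([311.8 ,  80.52]), array([483.99, 357.95])]
hinge corners [array([ 93.82, 223.93]), array([230.2 , 508.03])]
```

```bash
python3 - <<'E'
from h import *
o=st(); im=cv2.imread('pics/w5.png'); cv2.imwrite('pics/w5z.png',cv2.resize(im[130:330,150:360],None,fx=3,fy=3,interpolation=cv2.INTER_CUBIC))
c=imaging.camera_params('wrist'); T=np.array(c['T_tool_cam']); print(T)
def pw(p):
    q=np.linalg.inv(T)@np.append(np.array(o['eef_rot']).T@(np.array(p)-o['tcp_pos']),1); q=q[:3]
    th=np.arctan2(np.hypot(q[0],q[1]),q[2]); ph=np.arctan2(q[1],q[0]); return np.array([c['cx']+c['fx']*th*np.cos(ph),c['cy']+c['fy']*th*np.sin(ph)])
print('tcp',pw(o['tcp_pos']), 'zoom',(pw(o['tcp_pos'])-[150,130])*3)
for th in (-5,0,5,10,15):
    a=np.radians(th); print(th,[pw(w([.085-.182*np.cos(a)+.004*np.sin(a),y,.104+.182*np.sin(a)+.004*np.cos(a)])) for y in(-.113,0,.113)])
print('rim',pw(w([-.085,0.11,.1])),pw(w([-.085,0.,.1])))
E
```

```text
t 7.675 local mm [-53.08   0.19 101.3 ] F [-0.38 -0.62 -0.07] grip 0.0007111841452584056
[[ 0.   -0.96 -0.27  0.07]
 [ 1.    0.   -0.   -0.  ]
 [ 0.   -0.27  0.96 -0.17]
 [ 0.    0.    0.    1.  ]]
tcp [255.14 225.15] zoom [315.43 285.46]
-5 [array([ 86.11, 154.65]), array([255.13, 151.27]), array([423.71, 156.03])]
0 [array([ 73.46, 158.57]), array([255.18, 155.06]), array([436.37, 160.04])]
5 [array([ 59.39, 165.49]), array([255.22, 162.42]), array([450.41, 167.07])]
10 [array([ 43.97, 176.06]), array([255.27, 174.47]), array([465.77, 177.74])]
15 [array([ 27.44, 190.91]), array([255.31, 192.65]), array([482.2 , 192.68])]
rim [423.97 175.6 ] [255.06 173.25]
```

View pics/w5z.png

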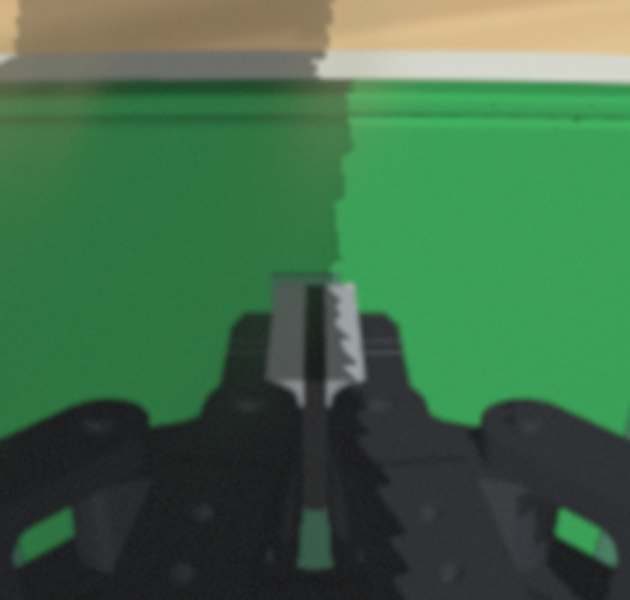

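The readings disagree: the TCP is at z = 0.101 with no force, while the networks put lid_press at z ≈ 0.128. I'll lift the fingers clear and look at the lid unobstructed.

Emit:
send_rows --moves '[{"dx": 0, "dy": 0, "dz": -30, "ax": 0, "ay": 0, "az": 0}, {"dx": -20, "dy": 0, "dz": -40, "ax": 0, "ay": 0, "az": 0}, {"dx": -20, "dy": 0, "dz": -40, "ax": 0, "ay": 0, "az": 0}, {"dx": 0, "dy": 0, "dz": 0, "ax": 0, "ay": 0, "az": 0}]'

```text
time_s: 8.18
tcp_pos: [0.5593, 0.0867, 0.2161]
eef_rot: [[-0.987, 0.162, 0.01], [0.162, 0.987, -0.0], [-0.01, 0.002, -1.0]]
force: [-0.5, 0.2, -0.5]
grip_width: 0.0
```

```bash
cat >> h.py <<'E'
def lidang(l): 
    return np.degrees(np.arctan2(l[2]-.104,.085-l[0])-np.arctan2(4,140))
E
python3 - <<'E'
from h import *
o=st(); a=snap('scene','s6'); b=snap('wrist','w6'); snap('top','t6')
cv2.imwrite('pics/s6z.png',cv2.resize(a[100:320,190:410],None,fx=2.7,fy=2.7,interpolation=cv2.INTER_CUBIC))
for cam in ('scene','wrist','top'):
    r=imaging.pinpoint('lid_press',cam)
    for d in r[:2]: l=loc(c2w(cam,d['point'],o)); print(cam,l*1e3,lidang(l),d['confidence'])
E
```

```text
t 8.175 local mm [ -8.9    0.75 216.05] F [-0.54  0.22 -0.51] grip 0.0002686407388593296
wrist [-50.55  -2.97 128.48] 8.599120955771781 0.67
wrist [ -21.98 -156.22  169.31] 29.76747392503932 0.37
top [-52.61  -0.01 123.9 ] 6.59148503660708 0.92
```

View pics/s6z.png

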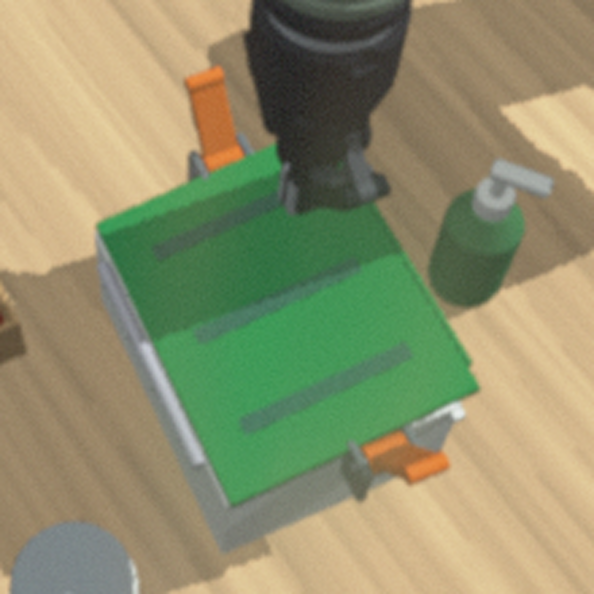

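View pics/w6.png

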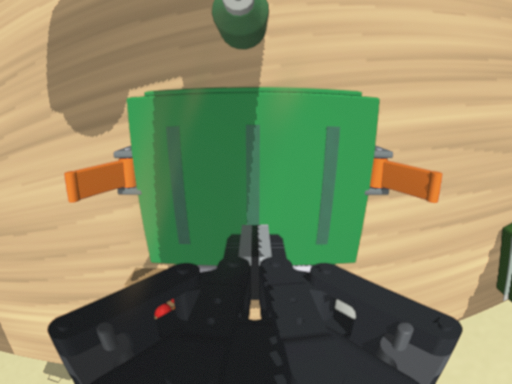

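```bash
python3 - <<'E'
from h import *
a=cv2.imread('pics/t6.png');cv2.imwrite('pics/t6z.png',cv2.resize(a[110:270,110:310],None,fx=4,fy=3.7,interpolation=cv2.INTER_CUBIC))
b=cv2.imread('pics/w6.png');cv2.imwrite('pics/w6z.png',cv2.resize(b[70:290,50:460],None,fx=1.95,fy=2.7,interpolation=cv2.INTER_CUBIC))
E
```

```text
(no output)
```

View pics/t6z.png

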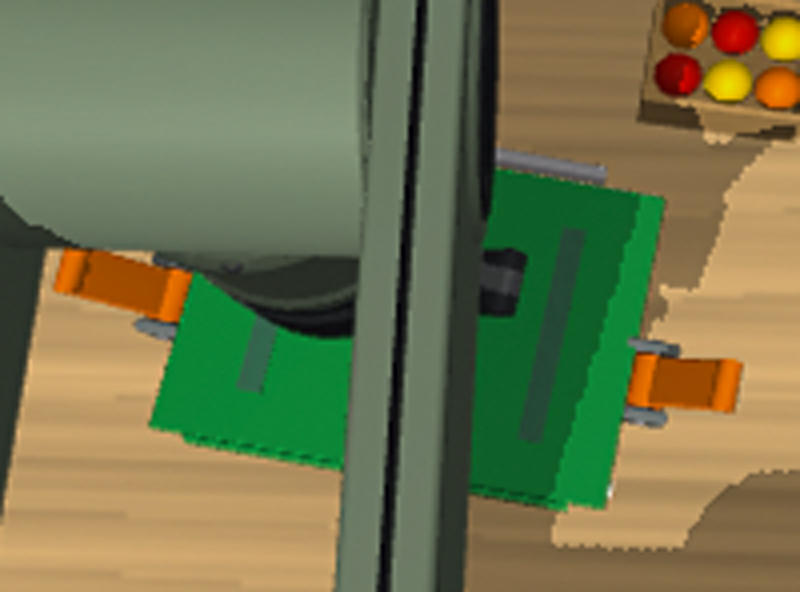

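View pics/w6z.png

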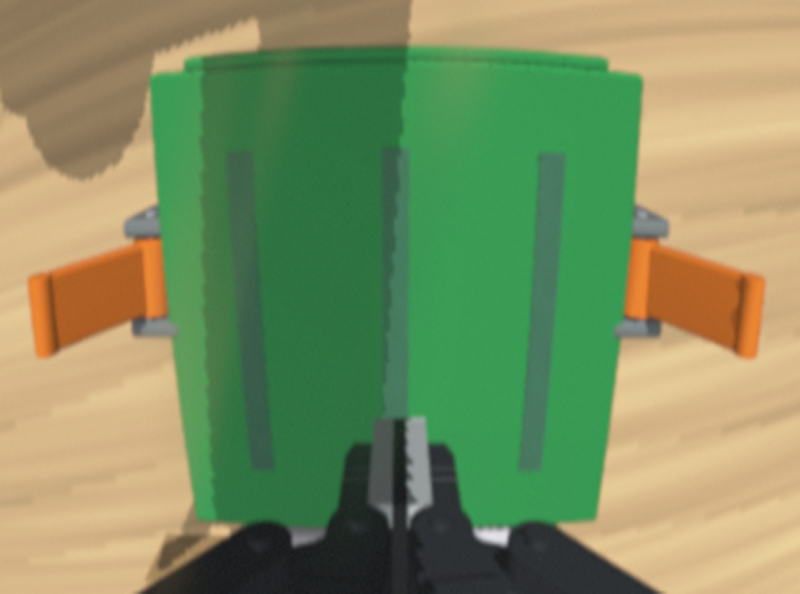

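```bash
python3 - <<'E'
from h import *
from scipy.optimize import least_squares
o=robot.observe(); c=imaging.camera_params('wrist'); T=np.array(c['T_tool_cam'])
def pw(p):
    q=(np.linalg.inv(T)@np.append(np.array(o['eef_rot']).T@(np.array(p)-o['tcp_pos']),1))[:3]
    th=np.arctan2(np.hypot(q[0],q[1]),q[2]); ph=np.arctan2(q[1],q[0]); return np.array([c['cx']+c['fx']*th*np.cos(ph),c['cy']+c['fy']*th*np.sin(ph)])
obs=np.array([[128,97.8],[378.7,98.9],[151.5,263],[355.6,263],[434.6,187],[71.5,187]])
s,co=np.sin(.55)*.064,np.cos(.55)*.064
def f(p,rf=.182):
    x,y,yaw,z,th,rb=p; R=cv2.Rodrigues(np.array([0,0,yaw]))[0]
    g=lambda r,Y:R@[.085-r*np.cos(th)+.004*np.sin(th),Y,.104+r*np.sin(th)+.004*np.cos(th)]+[x,y,z]
    P=[g(rf,-.113),g(rf,.113),g(rb,-.113),g(rb,.113),R@[-.02,.122+s,.11+co]+[x,y,z],R@[-.02,-.122-s,.11+co]+[x,y,z]]
    return (np.array([pw(q) for q in P])-obs).ravel()
for rf in(.182,.178,.172):
  for zfix in (None,0):
    if zfix is None: r=least_squares(f,[.568,.0845,-.166,0,.1,.01],kwargs=dict(rf=rf)); q=r.x
    else:
        r=least_squares(lambda v:f([v[0],v[1],v[2],0,v[3],v[4]],rf),[.568,.0845,-.166,.1,.01]); q=np.insert(r.x,3,0)
    print(rf,zfix,np.round(q,4),'th',np.degrees(q[4]),'cost',r.cost)
    print(r.fun.reshape(-1,2))
E
```

```text
0.182 None [ 0.56  0.08 -0.16 -0.01  0.1   0.  ] th 5.7338437765341 cost 14.043508784884887
[[-0.59 -1.7 ]
 [ 0.54 -2.78]
 [-1.01 -0.04]
 [ 0.59  0.38]
 [-1.68  2.12]
 [ 2.29  1.66]]
0.182 0 [ 0.56  0.08 -0.16  0.    0.07  0.01] th 4.000313950847794 cost 29.720357389359254
[[-0.5  -2.65]
 [ 0.44 -3.74]
 [-2.8   0.31]
 [ 2.35  0.73]
 [ 1.5   3.45]
 [-0.92  3.  ]]
0.178 None [ 0.56  0.08 -0.16 -0.    0.09  0.  ] th 5.0759111745985885 cost 2.821558104446843
[[-0.08  0.25]
 [ 0.02 -0.82]
 [-1.42  0.04]
 [ 0.98  0.46]
 [-0.54  0.34]
 [ 1.14 -0.1 ]]
0.178 0 [ 0.56  0.08 -0.16  0.    0.07  0.  ] th 3.8672490053618023 cost 11.566686221615003
[[-0.15 -0.39]
 [ 0.09 -1.48]
 [-2.75  0.29]
 [ 2.3   0.71]
 [ 1.83  1.3 ]
 [-1.24  0.86]]
0.172 None [ 0.56  0.08 -0.16 -0.    0.07  0.  ] th 4.169635152476081 cost 19.001709062408032
[[ 0.63  3.3 ]
 [-0.69  2.23]
 [-1.96  0.14]
 [ 1.52  0.56]
 [ 1.03 -2.39]
 [-0.43 -2.81]]
0.172 0 [ 0.56  0.08 -0.16  0.    0.06  0.  ] th 3.576106897649154 cost 21.582122045553845
[[ 0.5   3.  ]
 [-0.56  1.92]
 [-2.68  0.27]
 [ 2.23  0.69]
 [ 2.31 -1.9 ]
 [-1.72 -2.32]]
```

```bash
python3 - <<'E'
import cv2,numpy as np
L=[]
for n in ('scene4','s5','s6'):
    a=cv2.imread(f'pics/{n}.png'); L.append(cv2.resize(a[210:310,300:380],None,fx=3.2,fy=5.5,interpolation=cv2.INTER_CUBIC))
cv2.imwrite('pics/cmp.png',np.hstack(L))
E
```

```text
(no output)
```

View pics/cmp.png

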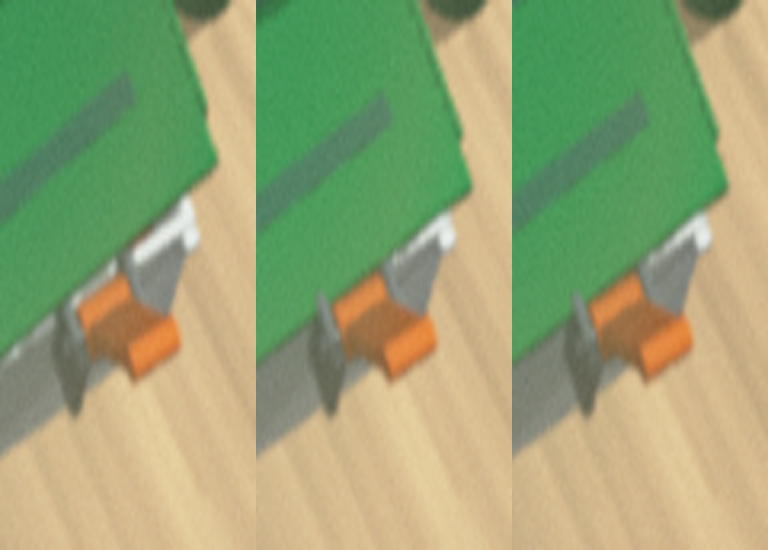

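Comparing s4 with s5, the lid did move with the fingers (about 7°), and some white rim still shows, so it is a few degrees open. I'll go back and push until real resistance shows.

Emit:
send_rows --moves '[{"dx": 22, "dy": -0.5, "dz": 40, "ax": 0, "ay": 0, "az": 0}, {"dx": 22, "dy": 0, "dz": 40, "ax": 0, "ay": 0, "az": 0}, {"dx": 2, "dy": 0, "dz": 20, "ax": 0, "ay": 0, "az": 0}, {"dx": 0, "dy": 0, "dz": 10, "ax": 0, "ay": 0, "az": 0}, {"dx": 0, "dy": 0, "dz": 7, "ax": 0, "ay": 0, "az": 0}, {"dx": 0, "dy": 0, "dz": 4, "ax": 0, "ay": 0, "az": 0}, {"dx": 0, "dy": 0, "dz": 0, "ax": 0, "ay": 0, "az": 0}]'

```text
time_s: 9.35
tcp_pos: [0.5104, 0.0939, 0.0907]
eef_rot: [[-0.987, 0.161, 0.001], [0.161, 0.987, -0.0], [-0.001, 0.0, -1.0]]
force: [-0.4, -0.2, -0.1]
grip_width: -0.001
```

Emit:
send_rows --moves '[{"dx": 0, "dy": 0, "dz": 3, "ax": 0, "ay": 0, "az": 0}, {"dx": 0, "dy": 0, "dz": 2, "ax": 0, "ay": 0, "az": 0}, {"dx": 0, "dy": 0, "dz": 0, "ax": 0, "ay": 0, "az": 0}]'

```text
time_s: 9.72
tcp_pos: [0.5098, 0.0939, 0.0853]
eef_rot: [[-0.987, 0.161, 0.0], [0.161, 0.987, -0.0], [-0.0, -0.0, -1.0]]
force: [0.6, -0.1, 0.6]
grip_width: 0.001
```

```bash
python3 - <<'E'
from h import *
o=st(); a=snap('scene','s7'); b=snap('wrist','w7')
cv2.imwrite('pics/s7z.png',np.hstack([cv2.resize(a[130:310,240:380],None,fx=3,fy=3,interpolation=cv2.INTER_CUBIC),cv2.resize(b[130:330,180:340],None,fx=2.2,fy=2.7,interpolation=cv2.INTER_CUBIC)]))if 0 else cv2.imwrite('pics/s7z.png',cv2.resize(a[130:320,210:390],None,fx=3.1,fy=3.1,interpolation=cv2.INTER_CUBIC))
E
```

```text
t 9.725 local mm [-58.94  -0.33  85.34] F [ 0.62 -0.1   0.61] grip 0.0012585891749746089
```

View pics/s7z.png

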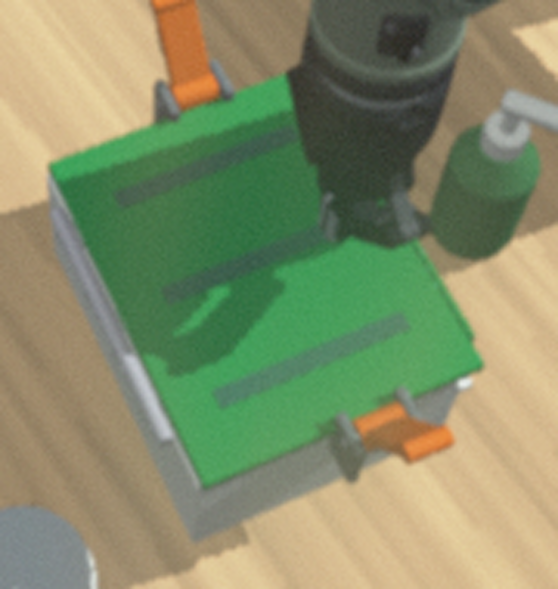

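View pics/w7.png

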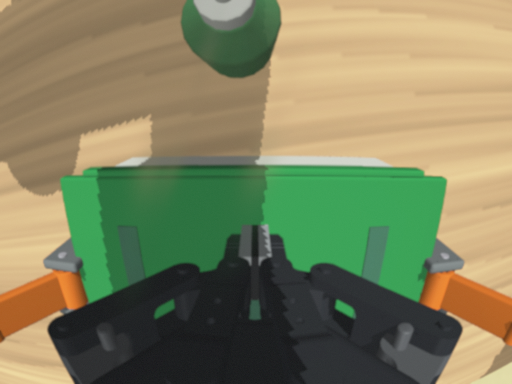

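Emit:
send_rows --moves '[{"dx": 0, "dy": 0, "dz": 3, "ax": 0, "ay": 0, "az": 0}, {"dx": 0, "dy": 0, "dz": 2, "ax": 0, "ay": 0, "az": 0}, {"dx": 0, "dy": 0, "dz": 0, "ax": 0, "ay": 0, "az": 0}]'

```text
time_s: 10.2
tcp_pos: [0.5099, 0.094, 0.0838]
eef_rot: [[-0.987, 0.161, -0.0], [0.161, 0.987, -0.0], [-0.0, -0.0, -1.0]]
force: [-8.8, -0.3, 21.3]
grip_width: -0.0
```

Resistance at last: 21 N at TCP z = 0.084. I'll lift and check that the lid stays shut.

Emit:
send_rows --moves '[{"dx": 0, "dy": 0, "dz": -30, "ax": 0, "ay": 0, "az": 0}, {"dx": -10, "dy": 0, "dz": -50, "ax": 0, "ay": 0, "az": 0}, {"dx": -40, "dy": 0, "dz": -50, "ax": 0, "ay": 0, "az": 0}, {"dx": 0, "dy": 0, "dz": 0, "ax": 0, "ay": 0, "az": 0}]'

```text
time_s: 10.7
tcp_pos: [0.5636, 0.0855, 0.2148]
eef_rot: [[-0.987, 0.162, 0.013], [0.162, 0.987, -0.0], [-0.012, 0.002, -1.0]]
force: [-0.6, -0.2, 0.9]
grip_width: 0.004
```

```bash
python3 - <<'E'
from h import *
o=st(); a=snap('scene','s8'); b=snap('wrist','w8')
cv2.imwrite('pics/s8z.png',cv2.resize(a[100:320,190:410],None,fx=2.7,fy=2.7,interpolation=cv2.INTER_CUBIC))
cv2.imwrite('pics/w8z.png',cv2.resize(b[70:290,50:460],None,fx=1.95,fy=2.7,interpolation=cv2.INTER_CUBIC))
for n in ('lid_press','latch_left_tip','latch_right_tip','latch_left_pivot','latch_right_pivot'):
  for d in imaging.pinpoint(n,'wrist')[:2]: l=loc(c2w('wrist',d['point'],o)); print(n,l*1e3,lidang(l),d['confidence'])
E
```

```text
t 10.7 local mm [ -4.47   0.28 214.83] F [-0.62 -0.18  0.86] grip 0.003790062438073906
lid_press [-51.35   0.21 111.77] 1.6236409594448424 0.88
lid_press [ -18.31 -125.09  117.64] 5.8862089570044525 0.73
latch_left_tip [-17.27 154.43 168.94] 30.78083172018645 0.69
latch_right_tip [ -19.19 -156.37  168.85] 30.262398690671823 0.8
latch_right_tip [ -19.93 -125.4   117.47] 5.679106840016335 0.42
latch_left_pivot [-17.86 119.12 114.53] 4.2060497701681605 0.88
latch_right_pivot [ -18.83 -124.39  114.46] 4.118543062102893 0.85
```

View pics/s8z.png

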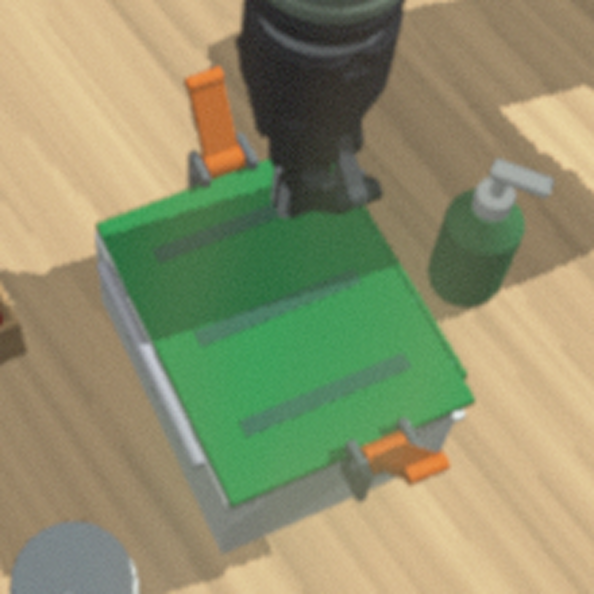

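View pics/w8z.png

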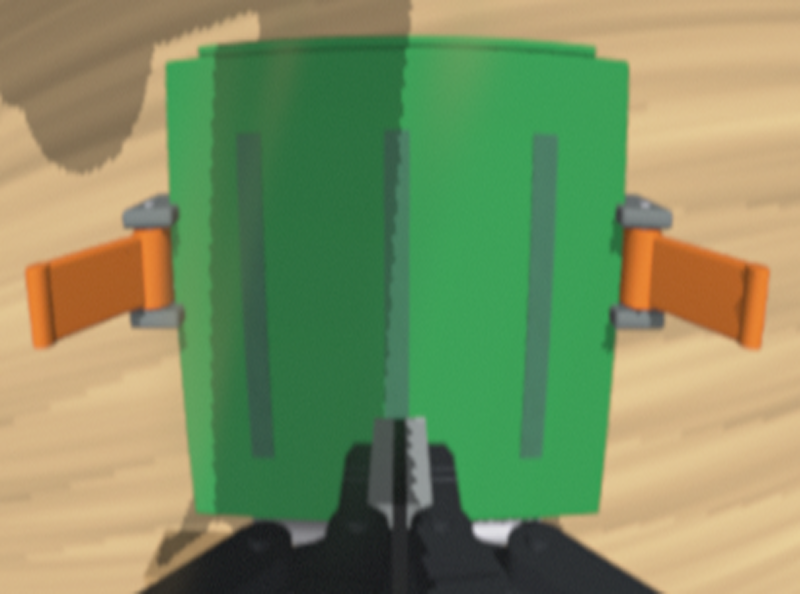

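The lid now looks shut. Next is the left latch: go over and outside it, then down.

Emit:
send_rows --moves '[{"dx": 4, "dy": 42, "dz": 0, "ax": 0, "ay": 0, "az": 0}, {"dx": 4, "dy": 42, "dz": 0, "ax": 0, "ay": 0, "az": 0}, {"dx": 4, "dy": 42, "dz": 0, "ax": 0, "ay": 0, "az": 0}, {"dx": 4, "dy": 42, "dz": 0, "ax": 0, "ay": 0, "az": 0}, {"dx": 0, "dy": 42, "dz": 0, "ax": 0, "ay": 0, "az": 0}, {"dx": 0, "dy": 0, "dz": 40, "ax": 0, "ay": 0, "az": 0}, {"dx": 0, "dy": 0, "dz": 48, "ax": 0, "ay": 0, "az": 0}, {"dx": 0, "dy": 0, "dz": 0, "ax": 0, "ay": 0, "az": 0}]'

```text
time_s: 12.05
tcp_pos: [0.5709, 0.2943, 0.1148]
eef_rot: [[-0.987, 0.161, -0.013], [0.161, 0.987, -0.005], [0.012, -0.007, -1.0]]
force: [0.4, 0.3, 0.8]
grip_width: 0.003
```

```bash
python3 - <<'E'
from h import *
o=st(); a=snap('scene','s9'); b=snap('wrist','w9')
for n in ('latch_left_tip','latch_left_pivot'):
  for d in imaging.pinpoint(n,'wrist')[:1]: l=loc(c2w('wrist',d['point'],o)); print(n,l*1e3,d['confidence'])
cv2.imwrite('pics/s9z.png',cv2.resize(a[100:320,190:410],None,fx=2.7,fy=2.7,interpolation=cv2.INTER_CUBIC))
E
```

```text
t 12.05 local mm [-31.76 207.43 114.76] F [0.39 0.34 0.79] grip 0.0028552669215030965
latch_left_tip [-25.65 153.34 167.32] 0.71
latch_left_pivot [-23.67 118.15 109.4 ] 0.81
```

View pics/s9z.png

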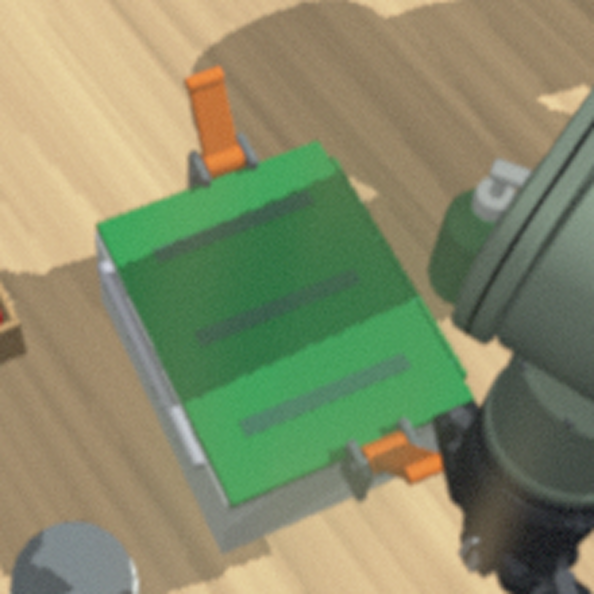

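View pics/w9.png

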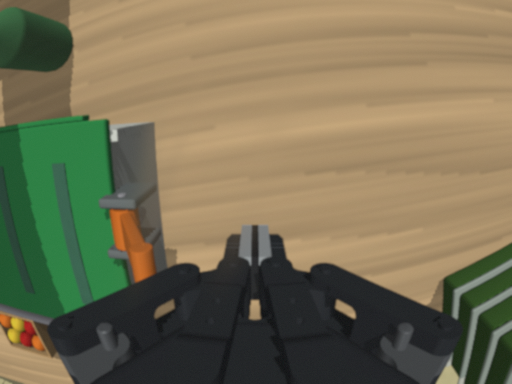

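The lid top looks closed. The fingers are outside the latch, but the knuckles spread along y and would hit the lever. I'll turn the jaws 90° so that only the narrow finger side meets it.

```bash
python3 - <<'E'
from h import *
o=st(); print(o['joint_pos'])
E
```

```text
t 12.25 local mm [-25.16 210.63 123.88] F [-0.64  0.5   0.18] grip -0.0031156764374058172
[ 19.52  24.68  81.84   0.    73.22 -61.18]
```

Emit:
send_rows --moves '[{"dx": 0, "dy": 0, "dz": -30, "ax": 0, "ay": 0, "az": 5}, {"dx": 0, "dy": 0, "dz": -30, "ax": 0, "ay": 0, "az": 5}, {"dx": 0, "dy": 0, "dz": 0, "ax": 0, "ay": 0, "az": 10}, {"dx": 0, "dy": 0, "dz": 0, "ax": 0, "ay": 0, "az": 10}, {"dx": 0, "dy": 0, "dz": 0, "ax": 0, "ay": 0, "az": 10}, {"dx": 0, "dy": 0, "dz": 0, "ax": 0, "ay": 0, "az": 10}, {"dx": 0, "dy": 0, "dz": 0, "ax": 0, "ay": 0, "az": 10}, {"dx": 0, "dy": 0, "dz": 0, "ax": 0, "ay": 0, "az": 10}, {"dx": 0, "dy": 0, "dz": 0, "ax": 0, "ay": 0, "az": 10}, {"dx": 0, "dy": 0, "dz": 0, "ax": 0, "ay": 0, "az": 10}, {"dx": 0, "dy": 0, "dz": 0, "ax": 0, "ay": 0, "az": 0}]'

```text
time_s: 13.62
tcp_pos: [0.5776, 0.2962, 0.184]
eef_rot: [[0.16, 0.987, 0.004], [0.987, -0.16, 0.002], [0.002, 0.004, -1.0]]
force: [0.3, 0.5, 0.6]
grip_width: -0.002
```

```bash
python3 - <<'E'
from h import *
o=st(); print(RT.T@o['eef_rot']); print(delta([-.02,.205,.13],o))
E
```

```text
t 13.625 local mm [-25.52 210.35 183.99] F [0.28 0.48 0.57] grip -0.0015571099315308786
[[-0.01  1.    0.  ]
 [ 1.    0.01  0.  ]
 [ 0.    0.   -1.  ]]
[-5.51  5.26 54.  ]
```

Emit:
send_rows --moves '[{"dx": 0, "dy": 5, "dz": 27, "ax": 0, "ay": 0, "az": 0}, {"dx": 0, "dy": 0, "dz": 27, "ax": 0, "ay": 0, "az": 0}, {"dx": 0, "dy": 0, "dz": 0, "ax": 0, "ay": 0, "az": 0}, {"dx": -15, "dy": 0, "dz": 0, "ax": 0, "ay": 0, "az": 0}, {"dx": -10, "dy": 0, "dz": 0, "ax": 0, "ay": 0, "az": 0}, {"dx": -8, "dy": 0, "dz": 0, "ax": 0, "ay": 0, "az": 0}, {"dx": -8, "dy": 0, "dz": 0, "ax": 0, "ay": 0, "az": 0}, {"dx": 0, "dy": 0, "dz": 0, "ax": 0, "ay": 0, "az": 0}]'

```text
time_s: 14.62
tcp_pos: [0.5751, 0.2548, 0.1281]
eef_rot: [[0.162, 0.987, 0.002], [0.987, -0.162, 0.002], [0.002, 0.002, -1.0]]
force: [1.0, 3.2, 0.5]
grip_width: 0.003
```

```bash
python3 - <<'E'
from h import *
o=st(); a=snap('scene','s10'); b=snap('wrist','w10')
cv2.imwrite('pics/s10z.png',cv2.resize(a[120:340,250:470],None,fx=2.7,fy=2.7,interpolation=cv2.INTER_CUBIC))
E
```

```text
t 14.625 local mm [-21.12 169.15 128.05] F [1.02 3.24 0.47] grip 0.0027169392419161996
```

View pics/s10z.png

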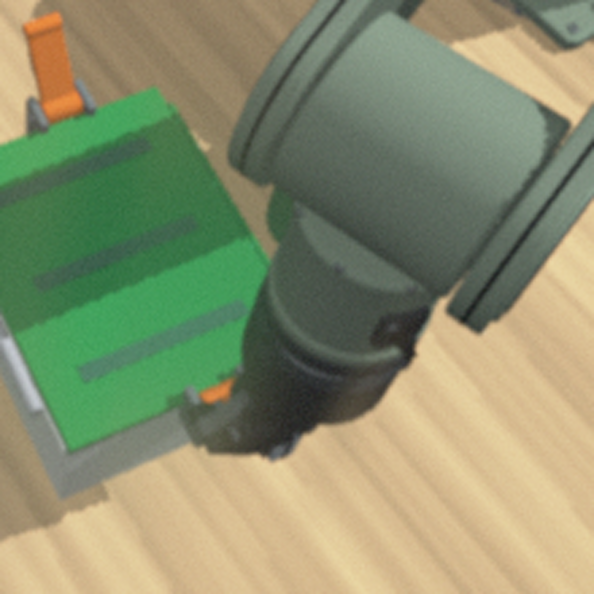

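View pics/w10.png

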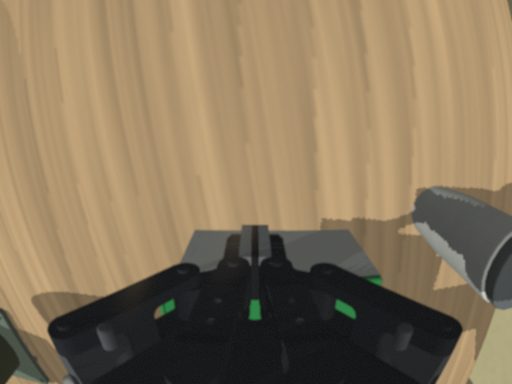

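Contact shows as 3.2 N on +y. I'll push on past upright.

Emit:
send_rows --moves '[{"dx": -8, "dy": 0, "dz": 0, "ax": 0, "ay": 0, "az": 0}, {"dx": -8, "dy": 0, "dz": 0, "ax": 0, "ay": 0, "az": 0}, {"dx": -8, "dy": 0, "dz": 0, "ax": 0, "ay": 0, "az": 0}, {"dx": -8, "dy": 0, "dz": 0, "ax": 0, "ay": 0, "az": 0}, {"dx": -6, "dy": 0, "dz": 0, "ax": 0, "ay": 0, "az": 0}, {"dx": 0, "dy": 0, "dz": 0, "ax": 0, "ay": 0, "az": 0}]'

```text
time_s: 15.48
tcp_pos: [0.568, 0.2162, 0.1268]
eef_rot: [[0.162, 0.987, -0.001], [0.987, -0.162, -0.0], [-0.001, -0.001, -1.0]]
force: [0.1, 0.5, -0.2]
grip_width: -0.001
```

```bash
python3 - <<'E'
from h import *
o=st(); a=snap('scene','s11'); snap('top','t11')
cv2.imwrite('pics/s11z.png',cv2.resize(a[120:340,210:430],None,fx=2.7,fy=2.7,interpolation=cv2.INTER_CUBIC))
E
```

```text
t 15.475 local mm [-21.7  129.91 126.76] F [ 0.12  0.49 -0.18] grip -0.0005488270920956582
```

View pics/s11z.png

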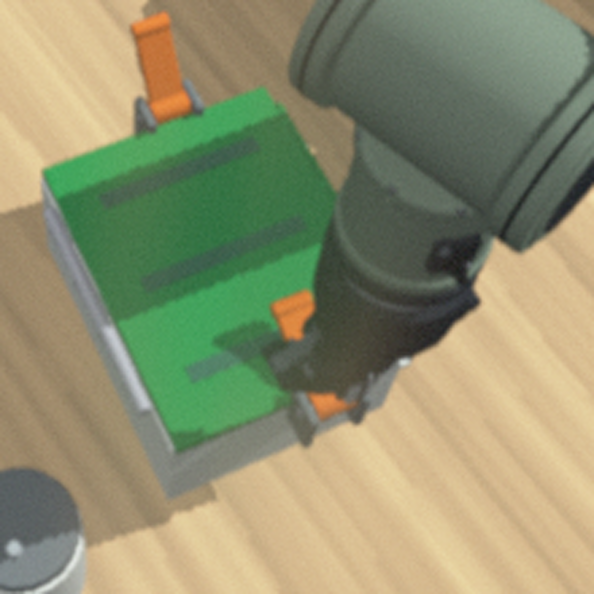

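The left latch has snapped: its tip is on the lid at zoom (295,315), with no force left. I'll back off, go up and over to the right side.

Emit:
send_rows --moves '[{"dx": 25, "dy": 0, "dz": -10, "ax": 0, "ay": 0, "az": 0}, {"dx": 0, "dy": 0, "dz": -50, "ax": 0, "ay": 0, "az": 0}, {"dx": 0, "dy": 0, "dz": -50, "ax": 0, "ay": 0, "az": 0}, {"dx": -45, "dy": 0, "dz": 0, "ax": 0, "ay": 0, "az": 0}, {"dx": -45, "dy": 0, "dz": 0, "ax": 0, "ay": 0, "az": 0}, {"dx": -45, "dy": 0, "dz": 0, "ax": 0, "ay": 0, "az": 0}, {"dx": -45, "dy": 0, "dz": 0, "ax": 0, "ay": 0, "az": 0}, {"dx": -45, "dy": 0, "dz": 0, "ax": 0, "ay": 0, "az": 0}, {"dx": -45, "dy": 0, "dz": 0, "ax": 0, "ay": 0, "az": 0}, {"dx": -45, "dy": 0, "dz": 0, "ax": 0, "ay": 0, "az": 0}, {"dx": -45, "dy": 0, "dz": 0, "ax": 0, "ay": 0, "az": 0}, {"dx": 0, "dy": 0, "dz": 0, "ax": 0, "ay": 0, "az": 0}]'

```text
time_s: 17.08
tcp_pos: [0.514, -0.1161, 0.2372]
eef_rot: [[0.166, 0.986, 0.0], [0.986, -0.166, -0.001], [-0.001, 0.0, -1.0]]
force: [0.1, 1.5, -0.4]
grip_width: -0.001
```

```bash
python3 - <<'E'
from h import *
o=st(); a=snap('scene','s12'); b=snap('wrist','w12'); print(RT.T@o['eef_rot']); print(delta([-.02,-.205,.13],o), o['joint_pos'])
for n in ('latch_right_tip','latch_right_pivot','lid_press','latch_left_tip'):
 for cam in('wrist','scene'):
  for d in imaging.pinpoint(n,cam)[:2]: l=loc(c2w(cam,d['point'],o)); print(cam,n,l*1e3,d['confidence'])
E
```

```text
t 17.075 local mm [ -20.17 -206.74  237.19] F [ 0.09  1.48 -0.4 ] grip -0.0007215274643368646
[[ 0.  1.  0.]
 [ 1. -0. -0.]
 [-0.  0. -1.]]
[  1.82   0.14 107.19] [-22.12   4.65  92.91  -0.04  82.42 -12.59]
scene latch_right_tip [ -18.04 -158.95  163.67] 0.97
scene latch_right_tip [-23.14  61.37 129.8 ] 0.18
wrist latch_right_pivot [ -22.69 -126.15  111.78] 0.77
scene latch_right_pivot [ -19.76 -121.68  109.32] 0.66
scene lid_press [-54.18  -0.27 111.35] 0.6
wrist latch_left_tip [ -24.48 -126.38  109.14] 0.25
scene latch_left_tip [-24.19  61.69 128.14] 0.64
```

View pics/s12.png

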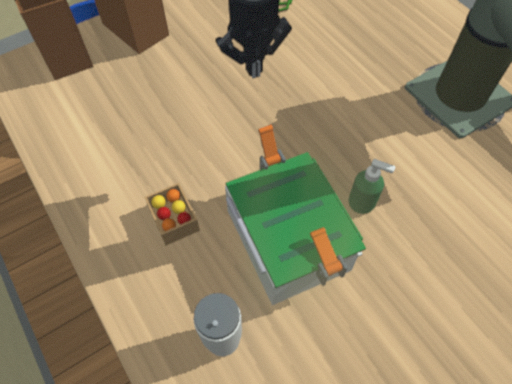

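View pics/w12.png

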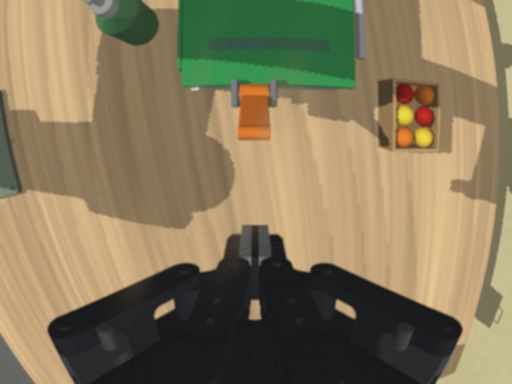

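The left latch lies over the lid in the scene view at (322,250), and the lid is shut. The right latch is lined up with the tool. I'll go down and push towards +y.

Emit:
send_rows --moves '[{"dx": 0, "dy": 0, "dz": 36, "ax": 0, "ay": 0, "az": 0}, {"dx": 0, "dy": 0, "dz": 36, "ax": 0, "ay": 0, "az": 0}, {"dx": 0, "dy": 0, "dz": 37, "ax": 0, "ay": 0, "az": 0}, {"dx": 0, "dy": 0, "dz": 0, "ax": 0, "ay": 0, "az": 0}, {"dx": 15, "dy": 0, "dz": 0, "ax": 0, "ay": 0, "az": 0}, {"dx": 10, "dy": 0, "dz": 0, "ax": 0, "ay": 0, "az": 0}, {"dx": 8, "dy": 0, "dz": 0, "ax": 0, "ay": 0, "az": 0}, {"dx": 8, "dy": 0, "dz": 0, "ax": 0, "ay": 0, "az": 0}, {"dx": 0, "dy": 0, "dz": 0, "ax": 0, "ay": 0, "az": 0}]'

```text
time_s: 18.7
tcp_pos: [0.5215, -0.0725, 0.1286]
eef_rot: [[0.16, 0.987, 0.001], [0.987, -0.16, -0.0], [0.0, 0.001, -1.0]]
force: [0.3, -2.2, 0.9]
grip_width: 0.001
```

```bash
python3 - <<'E'
from h import *
o=st()
E
```

```text
t 18.7 local mm [ -19.92 -162.57  128.65] F [ 0.31 -2.16  0.9 ] grip 0.0007391894006962475
```

Emit:
send_rows --moves '[{"dx": 8, "dy": 0, "dz": 0, "ax": 0, "ay": 0, "az": 0}, {"dx": 8, "dy": 0, "dz": 0, "ax": 0, "ay": 0, "az": 0}, {"dx": 8, "dy": 0, "dz": 0, "ax": 0, "ay": 0, "az": 0}, {"dx": 8, "dy": 0, "dz": 0, "ax": 0, "ay": 0, "az": 0}, {"dx": 2, "dy": 0, "dz": 0, "ax": 0, "ay": 0, "az": 0}, {"dx": 0, "dy": 0, "dz": 0, "ax": 0, "ay": 0, "az": 0}, {"dx": 0, "dy": 0, "dz": 0, "ax": 0, "ay": 0, "az": 0}]'

```text
time_s: 19.58
tcp_pos: [0.5264, -0.0396, 0.1281]
eef_rot: [[0.161, 0.987, -0.0], [0.987, -0.161, -0.0], [-0.0, -0.0, -1.0]]
force: [-1.0, 0.2, -0.3]
grip_width: 0.004
```

```bash
python3 - <<'E'
from h import *
o=st(); a=snap('scene','s13')
cv2.imwrite('pics/s13z.png',cv2.resize(a[80:300,190:410],None,fx=2.7,fy=2.7,interpolation=cv2.INTER_CUBIC))
E
```

```text
t 19.575 local mm [ -20.57 -129.32  128.07] F [-0.97  0.17 -0.32] grip 0.004159343185182992
```

View pics/s13z.png

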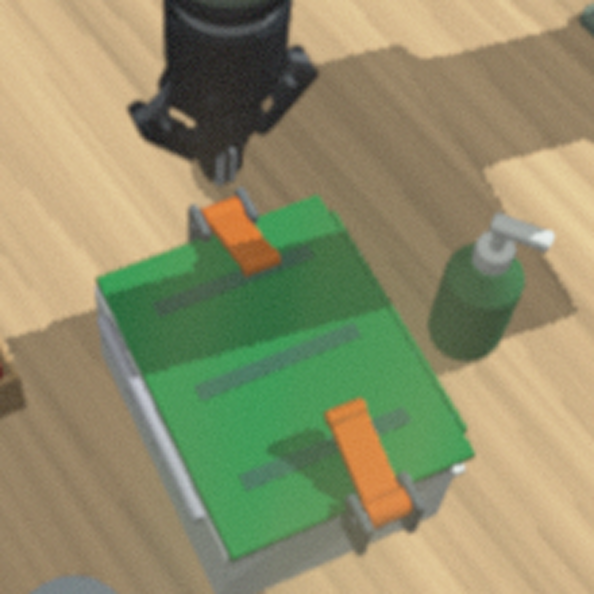

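Both latches lie inward over the lid. I'll retreat and check.

Emit:
send_rows --moves '[{"dx": -25, "dy": 0, "dz": -10, "ax": 0, "ay": 0, "az": 0}, {"dx": -30, "dy": 0, "dz": -40, "ax": 0, "ay": 0, "az": 0}, {"dx": 0, "dy": 0, "dz": -50, "ax": 0, "ay": 0, "az": 0}, {"dx": 0, "dy": 0, "dz": -30, "ax": 0, "ay": 0, "az": 0}, {"dx": 0, "dy": 0, "dz": 0, "ax": 0, "ay": 0, "az": 0}]'

```text
time_s: 20.25
tcp_pos: [0.5195, -0.0949, 0.2616]
eef_rot: [[0.162, 0.987, 0.007], [0.987, -0.162, -0.003], [-0.001, 0.007, -1.0]]
force: [-0.1, 0.4, 0.1]
grip_width: -0.0
```

```bash
python3 - <<'E'
from h import *
o=st(); snap('scene','s14'); snap('top','t14')
for n in ('latch_right_tip','latch_left_tip','lid_press','pump_bottle','tumbler','punnet'):
 for cam in('top','scene'):
  for d in imaging.pinpoint(n,cam)[:2]: p=c2w(cam,d['point'],o); print(cam,n,loc(p)*1e3,p*1e3,d['confidence'])
E
```

```text
t 20.25 local mm [ -18.24 -184.93  261.63] F [-0.11  0.39  0.09] grip -0.0001829138522851737
top latch_right_tip [-20.49 -62.17 132.22] [537.53  26.57 132.22] 0.93
top latch_right_tip [ 197.6  -138.29    2.  ] [740.06 -84.51   2.  ] 0.6
scene latch_right_tip [-19.18 -66.4  132.25] [538.13  22.17 132.25] 0.69
top latch_left_tip [-24.86  64.28 133.84] [554.09 152.   133.84] 0.82
scene latch_left_tip [-21.49  59.91 130.43] [556.69 147.13 130.43] 0.66
scene latch_left_tip [ 195.11 -136.54   -0.44] [737.89 -82.37  -0.44] 0.48
top lid_press [-54.13  -0.26 108.5 ] [514.57  93.18 108.5 ] 0.56
scene lid_press [-53.86  -1.25 112.03] [514.68  92.15 112.03] 0.88
top pump_bottle [-178.57  -12.89    1.42] [389.75 101.26   1.42] 0.64
scene pump_bottle [-177.02  -13.18   -2.84] [391.24 100.72  -2.84] 0.89
top tumbler [190.4  125.9    0.89] [776.56 177.25   0.89] 0.97
top tumbler [-20.46 121.6  108.56] [567.89 207.81 108.56] 0.35
scene tumbler [193.73 128.74   0.5 ] [780.32 179.5    0.5 ] 0.78
scene tumbler [ 192.64 -137.39    1.49] [735.33 -82.8    1.49] 0.28
top punnet [ 197.12 -135.47    0.12] [740.06 -81.65   0.12] 0.79
scene punnet [ 192.37 -138.76    0.31] [734.83 -84.11   0.31] 0.81
```

View pics/s14.png

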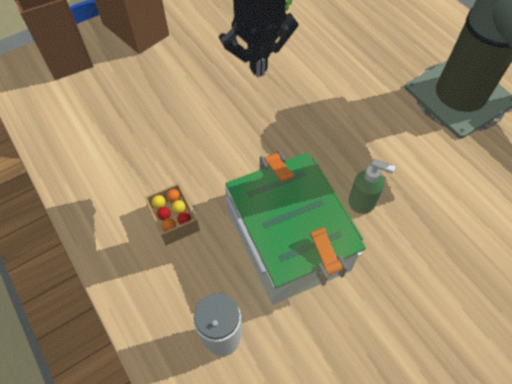

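View pics/t14.png

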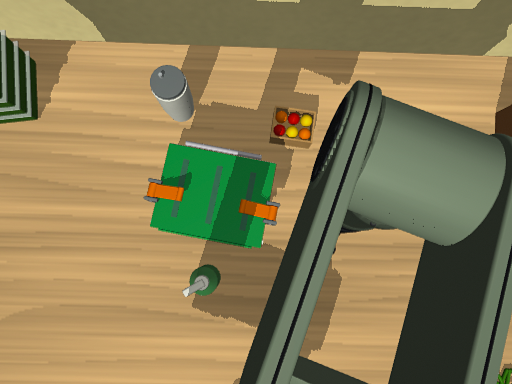

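Both latch tips read within about 4 mm of their stop positions. The bottle, tumbler and punnet haven't moved. I'll run a last offline fit of the lid angle from the clear wrist picture w8.

```bash
python3 - <<'E'
from h import *
from scipy.optimize import least_squares
c=imaging.camera_params('wrist'); T=np.array(c['T_tool_cam'])
s,co=np.sin(.55)*.064,np.cos(.55)*.064
def fit(tcp,Rt,obs,rf):
    def pw(p):
        q=(np.linalg.inv(T)@np.append(Rt.T@(p-tcp),1))[:3]
        th=np.arctan2(np.hypot(q[0],q[1]),q[2]); ph=np.arctan2(q[1],q[0]); return np.array([c['cx']+c['fx']*th*np.cos(ph),c['cy']+c['fy']*th*np.sin(ph)])
    def f(p):
        x,y,yaw,z,th,rb=p; R=cv2.Rodrigues(np.array([0,0,yaw]))[0]
        g=lambda r,Y:R@[.085-r*np.cos(th)+.004*np.sin(th),Y,.104+r*np.sin(th)+.004*np.cos(th)]+[x,y,z]
        P=[g(rf,-.113),g(rf,.113),g(rb,-.113),g(rb,.113),R@[-.02,.122+s,.11+co]+[x,y,z],R@[-.02,-.122-s,.11+co]+[x,y,z]]
        return (np.array([pw(q) for q in P])-obs).ravel()
    r=least_squares(f,[.568,.0845,-.166,0,.1,.01]); return np.degrees(r.x[4]),r.x[3]*1e3,r.cost
R8=np.array([[-.987,.162,.013],[.162,.987,0],[-.012,.002,-1]]);U,_,V=np.linalg.svd(R8);R8=U@V
obs=np.array([[135.6,93],[372,93.7],[151.5,260],[357.7,260],[438.2,183.7],[70.5,183.7]])
for rf in(.182,.178,.174): print(rf,fit(np.array([.5636,.0855,.2148]),R8,obs,rf))
E
```

```text
0.182 (np.float64(-1.968459370387315), np.float64(3.4432139285186514), np.float64(16.70622783371562))
0.178 (np.float64(-2.0303319947137006), np.float64(4.208220422972105), np.float64(2.6877658912080866))
0.174 (np.float64(-2.1299191096958494), np.float64(4.919446931272515), np.float64(6.592806797825177))
```

The fit gives about −2°, which is shut within error, and it agrees with the firm 21 N stop. I'm handing in.

```bash
python3 -c "
from rig import robot
print(robot.hand_in(), robot.observe()['time_s'])"
```

```text
the job is handed in; nothing more can be done
the job is handed in; nothing more can be done
```

I pushed the lid shut with closed fingers, then pushed the left latch over, then the right. I backed the arm clear and handed in at about 20.6 s; `hand_in` gives no verdict.

- **Lid:** the press ended on a firm stop at 21 N. Afterwards lid_press read 108.5 mm (top camera) and 112 mm (scene camera), against 108 mm when shut. My own fit from a wrist picture gave about −2°, so shut within its error.
- **Latches:** the left tip read 60–64 mm in y and 130–134 mm in z, and the right tip −62 to −66 mm and 132 mm. Fully snapped would be about ±62 mm and 133 mm. Both lie over the lid in the last pictures.
- **Bystanders:** the bottle, tumbler and punnet stand where they were, within about 4 mm, which is the networks' error. I saw no contact with them.
- **One disagreement:** the TCP read about 24 mm below the lid's top face when the lid reached its stop. On the first press the lid still showed about 5–8° open with the TCP already at z = 101 mm. I found no cause, so I relied on the pictures and the force and kept pressing until the stop, before touching the latches.

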